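Restart the tripped dust extractor at its bench switch board

TASK

The workshop dust extractor has tripped: with the fingertips press the reset button (the slim round pin) gently all the way in and let it come out, then press the start button (the flat, wide round one) gently all the way in and let it come out too. Do not touch the domed stop button, the square lamp button or the boxes they sit on, do not shift, tip or pick up any of the loose things lying about, and finish with the hand clear above the board.

Things in the scene. Friction and masses are not known exactly. Their poses are not given: they have to be found in the camera images.
- board: Fixed plywood board lying on the bench, 210 mm (its x) by 450 mm (its y), 12 mm thick. Origin: centre of its underside, x pointing away from the robot at yaw 0. The row of stations stands on its line x = +20 mm.
- reset_box: Fixed switch station holding the reset button: a grey box 68 x 68 mm, 50 mm tall, screwed to the board. Origin: centre of its underside (12 mm above the bench), z up, yaw as the board; the button stands on its vertical axis. The four stations stand in a row along the board's y axis, 110 mm apart, so 42 mm between neighbours; which station has which place in the row changes.
- reset_top (a point): The reset button, the slimmest of the four: a round black pin 18 mm in diameter. This point is the centre of its flat top, 20 mm above the box when out (82 mm above the bench). It moves with the button.
- reset_button (a joint): How far the reset button is pressed in, straight down: 0 = out, 0.008 m = fully in. Spring return: 1.5 N starts it moving, about 4 N presses it 5 mm, 5.5 N presses it fully in; it comes out by itself when let go.
- start_box: Fixed switch station holding the start button: a grey box 68 x 68 mm, 50 mm tall, screwed to the board. Origin: centre of its underside (12 mm above the bench), z up, yaw as the board; the button stands on its vertical axis. The four stations stand in a row along the board's y axis, 110 mm apart, so 42 mm between neighbours; which station has which place in the row changes.
- start_top (a point): The start button: a flat-topped round black button 36 mm in diameter. This point is the centre of its top, 14 mm above the box when out (76 mm above the bench). It moves with the button.
- start_button (a joint): How far the start button is pressed in, straight down: 0 = out, 0.008 m = fully in. Spring return: 1.5 N starts it moving, about 4 N presses it 5 mm, 5.5 N presses it fully in; it comes out by itself when let go.
- stop_box: Fixed switch station holding the stop button: a grey box 68 x 68 mm, 50 mm tall, screwed to the board. Origin: centre of its underside (12 mm above the bench), z up, yaw as the board; the button stands on its vertical axis. The four stations stand in a row along the board's y axis, 110 mm apart, so 42 mm between neighbours; which station has which place in the row changes.
- stop_top (a point): The stop button, not to be touched: a black domed mushroom head 48 mm in diameter. This point is the top of the dome, 26 mm above the box (88 mm above the bench). It moves with the button.
- stop_button (a joint): How far the stop button is pressed in, straight down: 0 = out, 0.008 m = fully in. Spring return: 1.5 N starts it moving, about 4 N presses it 5 mm, 5.5 N presses it fully in; it comes out by itself when let go.
- lamp_box: Fixed switch station holding the lamp button: a grey box 68 x 68 mm, 50 mm tall, screwed to the board. Origin: centre of its underside (12 mm above the bench), z up, yaw as the board; the button stands on its vertical axis. The four stations stand in a row along the board's y axis, 110 mm apart, so 42 mm between neighbours; which station has which place in the row changes.
- lamp_top (a point): The lamp button, not to be touched: a black square button 30 x 30 mm. This point is the centre of its top, 14 mm above the box (76 mm above the bench). It moves with the button.
- lamp_button (a joint): How far the lamp button is pressed in, straight down: 0 = out, 0.008 m = fully in. Spring return: 1.5 N starts it moving, about 4 N presses it 5 mm, 5.5 N presses it fully in; it comes out by itself when let go.
- drawer_knob: Loose turned pale-wood drawer knob, 28 mm diameter, 34 mm tall, standing on the board in a gap between two stations. Bystander. Origin: centre of its foot.
- socket: Loose steel wrench socket, 22 mm diameter, 38 mm tall, standing on the board in a gap between two stations. Bystander. Origin: centre of its foot.
- screwdriver: Loose screwdriver, 190 mm long, with wooden handle, lying on the board along its edge nearest the robot. Bystander. Origin: underside near its middle, x along it towards the blade (the blade points left along the board).
- glue_bottle: Loose white glue bottle, 60 mm diameter, 150 mm tall, standing behind the board (away from the robot). Bystander. Origin: centre of its base.
- tape_roll: Loose roll of paper tape, 100 mm diameter, 25 mm tall, lying flat behind the board. Bystander. Origin: centre of its underside.
- stain_tin: Loose steel tin of wood stain, 76 mm diameter, 90 mm tall, standing right (-y) of the board. Bystander. Origin: centre of its base.
- offcut: Loose pine offcut, 110 x 60 x 30 mm, lying left (+y) of the board. Bystander. Origin: centre of its underside.
- tape_measure: Loose grey tape measure, 65 x 40 x 50 mm, standing right (-y) of the board. Bystander. Origin: centre of its underside.

How it is judged (in metres and radians):
On the way, in this order (a step that is already met when the one before it is completed fails the run):
1. the reset button is pressed in by at least 5 mm while the start button is out (value of joint reset_button above 0.005 m and value of joint start_button below 0.0015 m), for 0.02 s.
2. the reset button has come out again (value of joint reset_button below 0.0015 m), for 0.05 s.
3. the start button is pressed in by at least 5 mm while the reset button is out (value of joint start_button above 0.005 m and value of joint reset_button below 0.0015 m), for 0.02 s.
At the end, for the whole second after the job is handed in: All four buttons are out again (within 1.5 mm), the TCP is more than 120 mm above the bench, and every loose thing stands still within 10 mm of where it began, the standing ones upright within 0.3 rad (value of joint each of reset_button, start_button, stop_button, lamp_button below 0.0015 m and height (world z) of the grasp point above 0.12 m and distance of each of drawer_knob, socket, screwdriver, glue_bottle, tape_roll, stain_tin, offcut, tape_measure from where it was at the start of the episode below 0.01 m and linear speed of each of drawer_knob, socket, screwdriver, glue_bottle, tape_roll, stain_tin, offcut, tape_measure below 0.03 m/s and angle between each of drawer_knob, socket, glue_bottle, stain_tin's own z axis and vertical below 0.3 rad); the robot touches nothing.
It fails at once if the stop station or its button is touched (contact force between any of the arm, the fingers and stop_box above 0.5 N or value of joint stop_button above 0.0015 m).
It fails at once if the lamp station or its button is touched (contact force between any of the arm, the fingers and lamp_box above 0.5 N or value of joint lamp_button above 0.0015 m).
It fails at once if the reset or start station is pressed harder than 25 N (contact force between any of the fingers, the arm and reset_box above 25 N or contact force between any of the fingers, the arm and start_box above 25 N).
It fails at once if a loose thing is lifted, or shifted by more than 10 mm (distance of any of drawer_knob, socket, screwdriver, glue_bottle, tape_roll, stain_tin, offcut, tape_measure from where it was at the start of the episode above 0.01 m).
It fails at once if a standing thing is tipped (angle between any of drawer_knob, socket, glue_bottle, stain_tin's own z axis and vertical above 0.3 rad).
It also fails if it takes over 42 s, if anything falls off the work surface, if the arm or the gripper's body presses on something with over 40 N, if the wrist force passes 120 N, or if a joint passes its speed limit or range.

ROBOT

A 6-joint arm with a two-finger parallel gripper is mounted at the origin on the work surface. World frame = base frame: x ahead of the robot, y to its left, z up, the work surface at z = 0. Lengths are in mm, angles in rad, forces in N, time in s.
With the tool pointing down it reaches from about 300 to 850 mm from the base axis. Payload 5.4 kg.
Tool frame: the origin (TCP) lies between the finger pads, 19 mm behind the fingertips; this is the grasp point; x points along the fingers, y is the direction in which the jaws open and shut, and the axes are right-handed (so a half turn about x gives the same grasp; the last joint's range is limited). The gripper opens to 85 mm and grips with 20 to 120 N. Pads are 22 mm wide; open, the fingers measure 114 mm over their backs; the gripper's body (76 mm by 85 mm) begins 54 mm behind the grasp point. The pads swing forward as they close: fully open they stand 13 mm farther back than shut.
Start: joints at [-1.551, 0.158, 1.597, -0, 1.386, -0.21], TCP at [130.952, -559.873, 249.999] pointing down, gripper open.
Joint ranges: [-2.91, 2.91], [-0.94, 2.29], [0.18, 2.7], [-1.29, 4.43], [0.17, 2.64], [-3, 3]. Speed limits (rad/s): [2.57, 2.57, 3.14, 3.14, 3.14, 3.14].

INTERFACE

Orientations are given as a unit quaternion [x, y, z, w].
In Python, from plant import r, optics, finder gives the robot as it stands. Calls block until the motion is done:
- r.movep(position, orientation): joint-space move of the TCP to a pose.
- r.move_straight(position, rotation=None, max_speed=150, max_force=None): straight line of the TCP; rotation=None keeps the orientation; max_speed is the mean speed in mm/s. With max_force (N) it stops when the force on the tool has changed by that much, and returns True; else False.
- r.goto_joints(angles): joint-space move.
- r.gripper_to(opening, strength=None): finger opening in mm; strength is the grip in N (None keeps the last); returns when the fingers have stopped.
- r.sleep(seconds).
- r.solve_ik(position, orientation): joint angles nearest the present ones, or None.
- optics.read_camera(name): name is "side" or "top"; returns a dict with "color" (480x640x3 uint8, red, green, blue), "K" (3x3 intrinsics, pixels), "D" ([k1, k2, p1, p2, k3] as OpenCV has them; the pictures are not rectified), "R" (3x3) and "t" (3): a world point X has camera coordinates R X + t. Camera axes: x right, y down, z forward; pixel columns grow to the right and rows downward; lengths in mm; the calibration is good to about 2 mm. A picture is of the moment at which its call begins. There is no depth.
A pose or a line that the arm cannot do raises r.PlanningError and nothing moves.
- r.job_done(): hands the job in, once; it reports no verdict.
Trained networks look in a picture, given as the dict that the camera call returned (one of the last four; its "shot" number tells which), for a name from the list of things; names that differ only in an ending like _2 or _b are one class to them, and where a whole thing is asked for, a point or a joint stands for the part that bears it (a point fixed in the world has none). Each returns a list of dicts, best first, with "score" (0 to 1); they miss things now and then, are a little off and sometimes report something else, mostly with a low value. They report only what shows in the picture. A call takes as long as a camera call.
- finder.spot_in(target, picture): "position" ([x, y, z] in mm, in the coordinates of the camera as it stood for that picture, good to about 4 mm: the middle of the surface that is visible of it).
- finder.tip_of(target, picture): "position" ([x, y, z] in mm, in the coordinates of the camera as it stood for that picture, good to about 4 mm: a listed point, or the origin of a listed thing).
Readings, each from a call of its own:
- r.read_time(): time.
- r.read_qpos(): joint angles.
- r.read_dq(): joint speeds.
- r.read_joint_efforts(): joint torques, N m.
- r.read_tool_pos(): TCP position.
- r.read_tool_rot(): TCP orientation.
- r.read_force(): force on the tool from outside, world axes, zero at the start.
- r.read_ft_torque(): the same for the moment, N m.
- r.read_grip_width(): finger opening in mm.
Only numpy, scipy, OpenCV 4.12 (cv2) and the standard library are available. Lean on these libraries where they do the work, as an engineer would, in place of code of your own. Each camera call takes 0.05 s, during which the arm holds its last target. There are 200 camera calls.

## Working session

There is one attempt and no reset: what is moved stays moved. The work goes in short steps, each a Python script; the robot and the scene stay as the last script left them, time stands still between calls to the robot, and variables do not carry over. Pictures are saved under pics/ and viewed, about 8 in all and at most 12, crops included, and the job is handed in when it is done.

```bash
mkdir -p pics
python3 - <<'E'
from plant import r, optics, finder
import cv2, numpy as np
for n in ("top","side"):
    p=optics.read_camera(n)
    cv2.imwrite(f"pics/{n}0.png",p["color"][:,:,::-1])
    R=np.array(p["R"]);t=np.array(p["t"])
    print(n,"cam at",(-R.T@t).round())
    for k in ["reset_top","start_top","stop_top","lamp_top","board","drawer_knob","socket","screwdriver","glue_bottle"]:
        for d in finder.tip_of(k,p)[:2]:
            X=np.array(d["position"]);W=R.T@(X-t)
            px=cv2.projectPoints(W[None],cv2.Rodrigues(R)[0],t,np.array(p["K"]),np.array(p["D"]))[0].ravel()
            print(k,round(d["score"],2),W.round(1),px.round())
print(r.read_time(), r.read_tool_rot())
E
```

```text
top cam at [436.  47. 999.]
reset_top 0.57 [528.4  18.   83.8] [334. 255.]
start_top 0.62 [525.9 -88.8  78.7] [389. 255.]
stop_top 0.64 [528.3 129.5  88.4] [276. 256.]
lamp_top 0.67 [537.7 238.7  76.2] [220. 253.]
lamp_top 0.38 [526.1 129.6  84.3] [276. 257.]
board 0.66 [511.6  76.8  -3.6] [305. 268.]
drawer_knob 0.71 [546.3 -37.6  10.5] [359. 249.]
socket 0.59 [551.8 185.4  14.1] [252. 249.]
screwdriver 0.64 [437.6  42.6  12.9] [322. 303.]
screwdriver 0.53 [526.4 -95.2   9.7] [387. 258.]
glue_bottle 0.86 [662.5  -5.7  -0.8] [342. 196.]
side cam at [154. 784. 735.]
reset_top 0.66 [535.4  17.6  79.9] [326. 229.]
reset_top 0.19 [ 576.3 -235.5    1.3] [355. 196.]
start_top 0.66 [525.  -92.8  75.4] [351. 206.]
start_top 0.27 [535.8 234.   77.8] [273. 293.]
stop_top 0.55 [525.9 -92.9  75.2] [351. 205.]
lamp_top 0.58 [536.  234.1  78.2] [272. 293.]
lamp_top 0.44 [ 573.1 -234.4    0.9] [356. 197.]
board 0.6 [513.7  73.    0.7] [323. 275.]
drawer_knob 0.47 [542.7 -36.4  11.9] [333. 239.]
socket 0.61 [542.7 186.1  10. ] [284. 301.]
socket 0.59 [6.845e+02 1.575e+02 4.000e-01] [234. 274.]
screwdriver 0.67 [548.2 189.1   7.6] [281. 302.]
screwdriver 0.61 [437.9  41.8  13.6] [361. 273.]
glue_bottle 0.83 [667.   -6.4   1.5] [280. 234.]
1.0 [-0.70242908 -0.08104075  0.7024592  -0.08109778]
```

Run:
```python
import cv2
a=cv2.imread("pics/top0.png")[180:340,170:450]; cv2.imwrite("pics/topc.png",cv2.resize(a,None,fx=2.8,fy=2.8,interpolation=cv2.INTER_CUBIC))
a=cv2.imread("pics/side0.png")[160:360,190:450]; cv2.imwrite("pics/sidec.png",cv2.resize(a,None,fx=2.8,fy=2.8,interpolation=cv2.INTER_CUBIC))
```

```text
(no output)
```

View pics/topc.png

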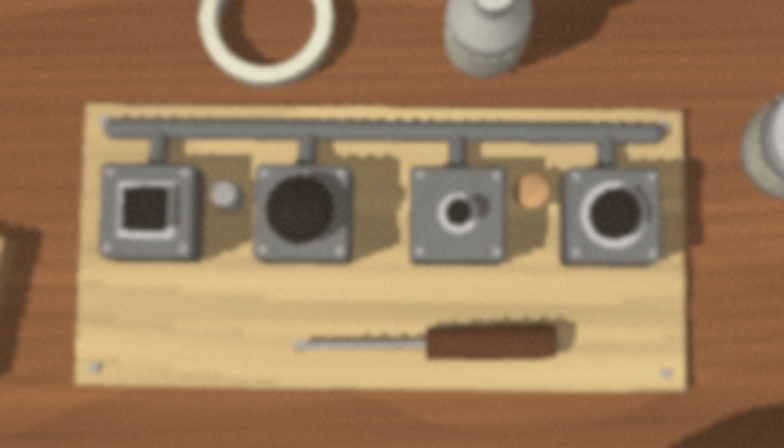

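View pics/sidec.png

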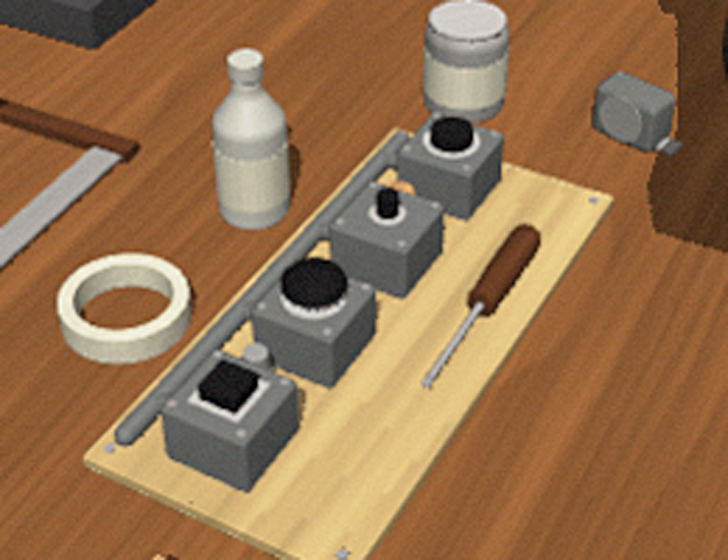

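The order from left to right is lamp (crop 147,209), stop (300,210), reset pin (459,211), start (615,214). This agrees with the networks. I'll fit the row, close the fingers and hover over the reset pin.

```bash
cat > h.py <<'E'
from plant import r, optics, finder
import numpy as np, cv2
from scipy.spatial.transform import Rotation as Ro
# networks' readings (top, side), row offsets along board y: lamp +165, stop +55, reset -55, start -165
obs=np.array([[537.7,238.7,165],[528.3,129.5,55],[528.4,18,-55],[525.9,-88.8,-165],[536,234.1,165],[535.4,17.6,-55],[525,-92.8,-165]])
yaw=-np.polyfit(obs[:,2],obs[:,0],1)[0]
u=np.array([-np.sin(yaw),np.cos(yaw)])
c=(obs[:,:2]-obs[:,2:]*u).mean(0)
RESET=c-55*u; START=c-165*u
def quat(a): # tool x down, tool y along world direction a
    y=np.array([-np.sin(a),np.cos(a),0]); x=np.array([0,0,-1.]); return Ro.from_matrix(np.c_[x,y,np.cross(x,y)]).as_quat()
Q=quat(yaw)
if r.solve_ik([*RESET,150],Q) is None: Q=quat(yaw+np.pi)
E
python3 - <<'E'
from h import *
print(yaw,RESET,START,"row resid",(obs[:,:2]-obs[:,2:]*u-c).round(1).tolist())
for q in (quat(yaw),quat(yaw+np.pi)): print(r.solve_ik([*RESET,250],q))
r.gripper_to(0,20)
r.movep([*RESET,200],Q)
r.move_straight([*RESET,130])
print(r.read_time(),r.read_tool_pos(),r.read_grip_width(),r.read_force())
o=[]
for n,(a,b) in (("top",(180,170)),("side",(130,230))):
    p=optics.read_camera(n); o.append(cv2.resize(p["color"][a:a+150,b:b+200,::-1],None,fx=2,fy=3.9/1.95,interpolation=cv2.INTER_CUBIC))
    px=cv2.projectPoints(np.array([[*RESET,82],[*START,76.]]),cv2.Rodrigues(np.array(p["R"]))[0],np.array(p["t"]),np.array(p["K"]),np.array(p["D"]))[0].reshape(-1,2)
    for x in px: cv2.circle(o[-1],tuple(int(v) for v in ((x-[b,a])*2).round()),2,(0,255,0),-1)
cv2.imwrite("pics/hover.png",np.hstack(o))
E
```

```text
-0.029879679144384778 [529.548739    18.06390004] [526.26246334 -91.88699988] row resid [[1.6, 0.7], [-4.5, 1.5], [-1.1, -0.1], [-0.4, 3.1], [-0.1, -3.9], [5.9, -0.5], [-1.3, -0.9]]
[-1.94166048e-01  4.12482507e-02  1.72313565e+00 -4.44089210e-16
  1.37720875e+00 -1.73508270e+00]
[-1.94166048e-01  4.12482507e-02  1.72313565e+00 -4.44089210e-16
  1.37720875e+00  1.40650996e+00]
4.8833 [530.05092818  17.76505278 130.65706639] -0.06593754397433439 [ 0.40941775 -0.38359215 -0.22800409]
```

View pics/hover.png

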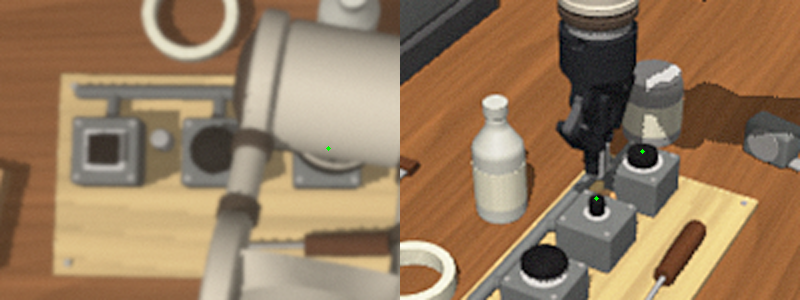

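The side view (right half) shows the fitted targets on the pin's top (597,199) and the start button's top (642,152), and the closed fingertips (~597,178) right above the pin. Now I'll press reset.

```bash
cat >> h.py <<'E'
def press(P,top):
    r.move_straight([*P,top+19+6],max_speed=40)
    s=r.move_straight([*P,top+19-10.5],max_speed=12,max_force=8)
    r.sleep(0.2)
    print("stopped",s,r.read_tool_pos().round(1) if hasattr(r.read_tool_pos(),'round') else r.read_tool_pos(),r.read_force(),r.read_time())
E
python3 - <<'E'
from h import *
press(RESET,82)
p=optics.read_camera("side"); cv2.imwrite("pics/press1.png",cv2.resize(p["color"][170:270,270:400,::-1],None,fx=4,fy=4,interpolation=cv2.INTER_CUBIC))
E
```

```text
stopped True [529.6  18.1  92.8] [-0.99850123  0.22997533  5.27460842] 7.025
```

View pics/press1.png

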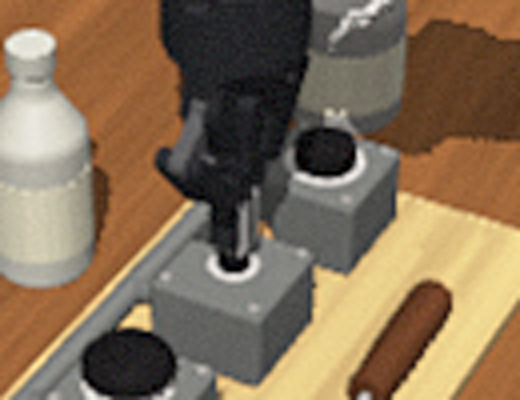

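The fingertips sit squarely on the pin (235,262). The tip is at z≈73.8, so the pin is about 8 mm in at 5.3 N. Now I'll release it, check, and press start.

Run:
```python
from h import *
r.move_straight([*RESET,130],max_speed=60); r.sleep(0.2)
q=optics.read_camera("side")
r.move_straight([*START,130],max_speed=100); r.sleep(0.3)
press(START,76)
p=optics.read_camera("side")
cv2.imwrite("pics/press2.png",np.hstack([cv2.resize(k["color"][150:270,270:400,::-1],None,fx=3,fy=3,interpolation=cv2.INTER_CUBIC) for k in (q,p)]))
```

```text
stopped True [526.3 -91.9  86.8] [-1.96363481  0.32591762  5.79796129] 11.8417
```

View pics/press2.png

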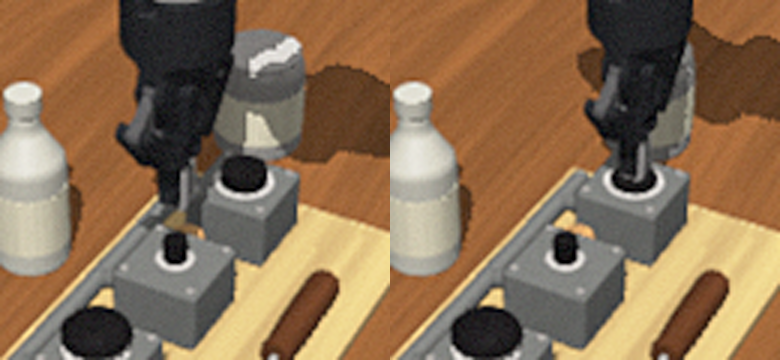

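The left view shows the reset pin out again (175,245). The right view shows the start button pressed (632,180), with the tip at z≈67.8 (about 8 mm in) and the pin still out. I'll retreat and check before handing in.

Run:
```python
from h import *
r.move_straight([*START,240],max_speed=80); r.sleep(0.5)
p=optics.read_camera("side")
cv2.imwrite("pics/end.png",cv2.resize(p["color"][150:360,190:450,::-1],None,fx=2.8,fy=2.8,interpolation=cv2.INTER_CUBIC))
print(r.read_tool_pos(),r.read_force(),r.read_time())
```

```text
[526.27986596 -91.90626444 240.03500478] [-1.07464631 -0.26632695 -0.07686466] 14.5167
```

View pics/end.png

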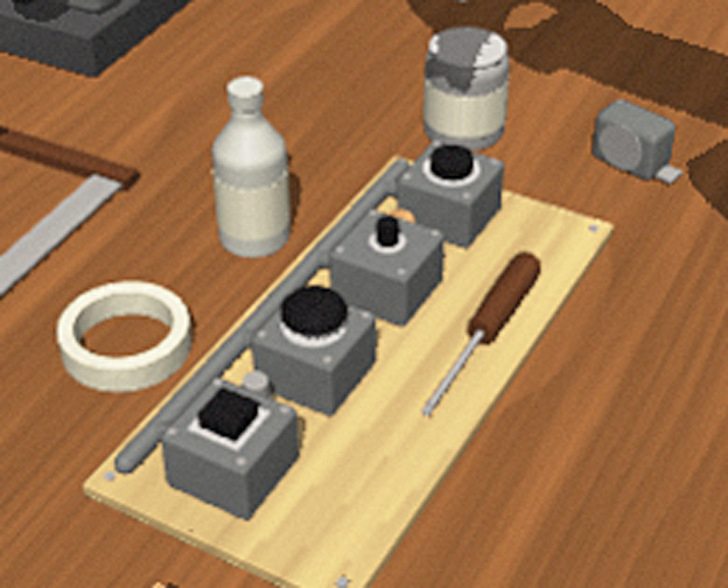

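All four buttons are out (start 452,162; reset 388,232; stop 314,310; lamp 228,412). The loose things in view stand where they began, and the hand is clear.

```bash
python3 -c "
from plant import r
r.job_done()"
```

```text
the job is handed in; nothing more can be done
```

I pressed the reset pin fully in and let it come out, then did the same with the start button, and handed the job in at about 14.5 s of the 42 s allowed.

- **Presses:** each went about 8 mm in, judged from the TCP height. After each stop the force read 5.3 N on reset and 5.8 N on start, and each press was set to stop at an 8 N change. The pictures showed reset out again before and during the start press.
- **Final picture:** all four buttons are out, and every loose thing in view looks unmoved. The hand is clear, with the TCP at 240 mm. The offcut is only partly in that picture, so I did not check it fully, but the arm did not go near it.
- **Disagreements:** the networks gave a few wrong extra reports. In the side view "stop" landed on the start button, and its other confusions mostly scored lower. I settled the order by looking at the pictures. The row fit was off by up to about 6 mm for single readings, but the side view while pressing showed the fingertips on each button.

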